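Take one pot off the nested stack and fill the gap in the tray

TASK

Take the top pot off the stack of larger nested pots by twisting it as you lift, so that only that one pot comes away and the rest of the stack stays seated in its magazine. Lower it, without dropping it, into the one empty cell of the tray of planted pots and leave it standing upright on the cell's floor. Leave the small-pot stack, the planted pots and everything else on the bench where they stand.

Things in the scene. Friction and masses are not known exactly. Their poses are not given: they have to be found in the camera images.
- top_pot: Top pot of the larger stack: plain green round tapered pot, open on top, 80 mm tall, wall 2 mm, about 40 g. Origin: centre of its underside, z up. Rim band 62 mm outside diameter, from 60 to 80 mm above the origin; below it the wall tapers from 57 to 44 mm at the foot. Stands a grip of up to 30 N on the rim, at any yaw. Starts with the yaw of stack.
- top_pot_rim (a point): Centre of the top pot's mouth, 80 mm above its origin. Nested, only the 20 mm rim band below this shows; the next pot's band, just as wide, begins right below, and fingertips that reach lower may clamp both. The pot sticks: the wall below holds it with 5 to 8 N, fading to nothing over 9 mm of lift. Pulled straight it brings the stack along; while turned, either way (0.2 N m), it lifts easily.
- stack: The rest of that stack: five nested pots, one loose piece of about 0.2 kg, a column 62 mm in diameter, 160 mm tall. Origin: centre of its underside, z up. Nested, the top pot's origin is 100 mm above it. Its slotted foot stands over a cross 9 mm high on the magazine's base, which lets it turn only about 7 degrees either way but does not hold it down.
- small_stack: The other stack in the magazine, eight nested smaller pots, one loose piece: 50 mm in diameter, 176 mm tall, same colour; to be left alone. Origin: centre of its underside. It stands 104 mm from the larger stack, centre to centre, in either of the magazine's two places.
- magazine: Fixed pot magazine: steel plate 124 x 228 mm (x, y), 8 mm thick, with two places at y = -52 and +52 mm, one for each stack; round each four rods 8 mm thick at +-39 mm, joined at the top by a square of rod, 124 mm above the bench. Origin: centre of the plate's underside. It stands on one side of the bench and the tray on the other, either way round.
- tray: Fixed black carry tray, 3 x 2 square cells at 78 mm pitch, 246 x 168 mm (its x, y) plus a 10 mm rim; cells 66 mm wide inside, walls 12 mm thick, their top 41 mm above the bench, floor 3 mm thick. Origin: centre of its underside; x along the rows of three. Five cells hold planted pots.
- gap: The tray's one empty cell: the point at the centre of its floor, 3 mm above the bench; x and y along the tray's. A pot standing here has its rim top 83 mm above the bench, level with the planted pots. Rims of direct neighbours are 16 mm away, those diagonally across 48 mm, so fingers fit best along the cell's diagonals.
- planted0: Planted pot, loose, about 0.22 kg, standing in a cell of the tray: the same pot, filled, with low leaves and perhaps a white label, in all at most 112 mm high. Origin: centre of its underside.
- planted1: Planted pot, loose, about 0.22 kg, standing in a cell of the tray: the same pot, filled, with low leaves and perhaps a white label, in all at most 112 mm high. Origin: centre of its underside.
- planted2: Planted pot, loose, about 0.22 kg, standing in a cell of the tray: the same pot, filled, with low leaves and perhaps a white label, in all at most 112 mm high. Origin: centre of its underside.
- planted3: Planted pot, loose, about 0.22 kg, standing in a cell of the tray: the same pot, filled, with low leaves and perhaps a white label, in all at most 112 mm high. Origin: centre of its underside.
- planted4: Planted pot, loose, about 0.22 kg, standing in a cell of the tray: the same pot, filled, with low leaves and perhaps a white label, in all at most 112 mm high. Origin: centre of its underside.
- mist_riser: Fixed mist riser between tray and magazine: a thin dark pipe on a base 56 mm wide, 250 mm tall with its nozzle. Origin: centre of its underside.
- sprayer: Loose white spray bottle, 68 mm in diameter, 163 mm tall, beyond the magazine. Origin: centre of its underside.
- feed_jar: Loose white jar, 66 mm in diameter, 85 mm tall, on the robot's side of the magazine. Origin: centre of its underside.
- mug: Loose white mug, 78 mm in diameter, 88 mm tall, beyond the tray. Origin: centre of its underside.
- dibber: Loose wooden dibber with a cross handle, 145 mm long, 28 mm thick, lying on the robot's side of the tray. Origin under its middle.
- trowel: Loose hand trowel, 220 mm long, 27 mm high, lying between tray and magazine. Origin under its middle.
- label_box: Loose grey box of white labels, 75 x 105 mm, 87 mm high, at the back of the bench. Origin: centre of its underside.
There are look-alikes about, which are no part of the job. What is shaped like the top_pot but red is not meant. What is shaped like the stack but orange is not meant.

How it is judged (in metres and radians):
On the way, in this order (a step that is already met when the one before it is completed fails the run):
1. the top pot is turned at least 12 degrees against the stack while still nested in it (lifted less than 25 mm), the rest of the stack seated (z of top_pot in the frame of stack below 0.125 m and angle between the x axis of top_pot and the x axis of stack, either way round above 0.2 rad and height (world z) of stack below 0.013 m and angle between stack's own z axis and vertical below 0.08 rad), for 0.05 s.
2. the top pot is out of the stack (raised at least 65 mm against it) and held, the rest of the stack still seated (z of top_pot in the frame of stack above 0.165 m and contact force between the fingers and top_pot above 0.5 N and height (world z) of stack below 0.013 m and angle between stack's own z axis and vertical below 0.08 rad), for 0.2 s.
3. the pot is lowered to within 8 mm of the floor of the empty cell, still held (horizontal distance between top_pot and gap below 0.012 m and height (world z) of top_pot below 0.011 m and contact force between the fingers and top_pot above 0.5 N), for 0.1 s.
At the end, for the whole second after the job is handed in: The pot stands at rest and upright (within 4.5 degrees) on the floor of the empty cell, its centre within 10 mm of the cell's centre and its foot within 5 mm of the floor; the rest of the stack is upright on its place in the magazine (horizontal distance between top_pot and gap below 0.01 m and height (world z) of top_pot below 0.008 m and angle between each of top_pot, stack's own z axis and vertical below 0.08 rad and linear speed of top_pot below 0.02 m/s and height (world z) of stack below 0.013 m and x of stack in the frame of magazine between -0.008 and 0.008 m); the robot touches nothing.
It fails at once if the rest of the stack lifted more than 8 mm off its seat, or tipped more than 9 degrees (height (world z) of stack above 0.016 m or angle between stack's own z axis and vertical above 0.16 rad).
It fails at once if a planted pot shifted more than 15 mm or tipped more than 14 degrees (distance of any of planted0, planted1, planted2, planted3, planted4 from where it was at the start of the episode above 0.015 m or angle between any of planted0, planted1, planted2, planted3, planted4's own z axis and vertical above 0.25 rad).
It fails at once if the small-pot stack shifted more than 15 mm or tipped more than 9 degrees (distance of small_stack from where it was at the start of the episode above 0.015 m or angle between small_stack's own z axis and vertical above 0.16 rad).
It fails at once if the sprayer, jar, mug, dibber, trowel or label box shifted more than 20 mm (distance of any of sprayer, feed_jar, mug, dibber, trowel, label_box from where it was at the start of the episode above 0.02 m).
It also fails if it takes over 48 s, if anything falls off the work surface, if the arm or the gripper's body presses on something with over 40 N, if the wrist force passes 120 N, or if a joint passes its speed limit or range.

ROBOT

A 6-joint arm with a two-finger parallel gripper is mounted at the origin on the work surface. World frame = base frame: x ahead of the robot, y to its left, z up, the work surface at z = 0. Lengths are in mm, angles in degrees, forces in N, time in s.
With the tool pointing down it reaches from about 300 to 850 mm from the base axis. Payload 4.2 kg.
Tool frame: the origin (TCP) lies midway between the tips of the shut fingers; the grasp point (between the pads) lies env.grip_depth behind it (env.grip_depth is the distance from the TCP to the grasp point, in mm); z points along the fingers, y is the direction in which the jaws open and shut (so a half turn about z gives the same grasp; the last joint's range is limited). The gripper opens to 91 mm and grips with 3 to 60 N. Pads are 32 mm wide; open, the fingers measure 118 mm over their backs; the gripper's body (76 mm by 178 mm) begins 60 mm behind the grasp point.
Start: joints at [71.505, 18.312, 89.639, -0, 72.044, -1.146], TCP at [171.464, 548.856, 213.976] pointing down, gripper open.
Joint ranges: [-177.97, 177.97], [-48.28, 115.42], [12.27, 149.76], [-77.06, 257.06], [2.81, 150.46], [-146.56, 146.56]. Speed limits (degrees/s): [147.25, 147.25, 180, 180, 180, 180].

INTERFACE

Orientations are given as [roll, pitch, yaw] about the fixed x, y, z axes, in that order (R = Rz(yaw) Ry(pitch) Rx(roll)).
In Python, from workcell import env, cams, spotter gives the robot as it stands.
- The arm moves only by the tool apply_moves, never from a script. Its argument "plan" is a list of rows, each an object with "jaw": the closure, from 0 (fully open) to 1 (shut); "delta_pos": the shift along the tool's x, y, z in mm, a list of three; "spin": the turn about the tool's z in rad. In form: [{"jaw": jaw, "delta_pos": [dx, dy, dz], "spin": spin}, ...]. A call has exactly 8 rows; each row is the pose to reach, as a shift and turn from the pose measured when the call began, along the tool's axes at that moment; what a row does not reach only later rows make up. A row lasts 1/8 s, in which the tool goes at most 62.5 mm and 10.7 degrees, less where a joint would pass 70% of its speed; a pose out of reach is approached as far as the arm can. A call with a gripper value outside its range is refused whole. The fingers move at their own pace and stop on an object; "squeeze" is the grip in N (left out, the last holds). Time passes only in rows, so rows that repeat a pose let the fingers close, or fill a call up. It gives the time, the measured TCP pose, the force and the opening at its end, in the units of the state.
- env.state(): the state, without advancing time (a new reading comes with each control period).
- cams.grab_frame(name): name is "scene" or "top"; returns the picture (480x640x3 uint8, red, green, blue); there is no depth.
- cams.calibration(name): a dict with "camera_matrix" (3x3 intrinsics, pixels), "k1" (the pictures are not rectified: a ray, as slopes to the right and down, at radius r is drawn at 1 + k1 r^2 times it, then the intrinsics apply), "rvec" (rotation vector, rad) and "tvec" (3), from world to camera coordinates, as OpenCV has them. Camera axes: x right, y down, z forward; pixel columns grow to the right and rows downward; lengths in mm; the calibration is good to about 2 mm. A picture is of the moment at which its call begins. calibration takes no time and is no camera call.
- env.job_done(): hands the job in, once; it reports no verdict.
Trained networks look in the newest picture that a camera, given by its name, has taken for a name from the list of things; names that differ only in an ending like _2 or _b are one class to them, and where a whole thing is asked for, a point or a joint stands for the part that bears it (a point fixed in the world has none). Each returns a list of dicts, best first, with "confidence" (0 to 1); they miss things now and then, are a little off and sometimes report something else, mostly with a low value. They report only what shows in the picture. A call takes as long as a camera call. They do not tell look-alikes from the thing itself.
- spotter.masks_of(camera, target): "region" (480x640 bool, what is visible of it) and "extent" ([left, top, right, bottom] in pixels, round what is visible of it).
The state is a dict: "time_s": time; "qpos": joint angles; "qvel": joint speeds; "effort": joint torques, N m; "ee_pos": TCP position; "ee_rot": TCP orientation; "force": force on the tool from outside, world axes, zero at the start; "torque": the same for the moment, N m; "gripper_width": finger opening in mm.
Only numpy, scipy, OpenCV 4.12 (cv2) and the standard library are available. Lean on these libraries where they do the work, as an engineer would, in place of code of your own. Each camera call takes 0.05 s, during which the arm holds its last target.

## Working session

There is one attempt and no reset: what is moved stays moved. The work goes in short steps, Python scripts to look and compute and a tool call to move; the robot and the scene stay as the last step left them, time stands still between calls to the robot, and variables do not carry over. Pictures are saved under pics/ and viewed, and the job is handed in when it is done.

Besides the shell and the picture viewer there is one more tool, called after "Request:" as a command line: name --argument value ..., lists and objects as JSON in quotes. apply_moves: Moves the arm, as the interface text tells. Its arguments: {"type":"object","properties":{"plan":{"type":"array"},"squeeze":{"type":"number"}},"required":["plan"]}

```bash
mkdir -p pics; ls; python3 - <<'E'
from workcell import env,cams,spotter
import cv2
print(env.state()); print(env.grip_depth)
for n in ("scene","top"):
    im=cams.grab_frame(n); cv2.imwrite(f"pics/{n}0.png",im[:,:,::-1]); print(cams.calibration(n))
E
```

```text
pics
{'time_s': 0.0, 'qpos': array([ 7.15047757e+01,  1.83508591e+01,  8.97074540e+01,  5.54795595e-04,
        7.20428992e+01, -1.14593725e+00]), 'qvel': array([-0.00834584,  0.07735277, -0.1056751 , -0.02748909, -0.06983347,
        0.0643344 ]), 'effort': array([ 1.22890856e-04, -4.12473822e+01, -2.31975067e+01,  7.27871270e-02,
        4.56507260e-02, -1.36259105e-04]), 'ee_pos': array([171.29720594, 548.3567784 , 213.12101592]), 'ee_rot': array([-1.79898819e+02, -2.55150970e-03,  1.62650539e+02]), 'force': array([-0.64620414, -0.379416  , -0.31247212]), 'torque': array([-0.00791048, -0.02393147, -0.00425388]), 'gripper_width': 91.27896220455777}
18.8
{'camera_matrix': array([[462.65973839,   0.        , 322.56518649],
       [  0.        , 462.65973839, 233.47727937],
       [  0.        ,   0.        ,   1.        ]]), 'k1': -0.02873986181688147, 'rvec': array([ 2.09401659,  0.74413509, -0.35616958]), 'tvec': array([-429.20906801, -109.94136118, 1193.12897194])}
{'camera_matrix': array([[436.89865608,   0.        , 319.68515537],
       [  0.        , 436.89865608, 248.52689769],
       [  0.        ,   0.        ,   1.        ]]), 'k1': -0.07648911743135109, 'rvec': array([ 2.1450537 , -2.15789338,  0.10952898]), 'tvec': array([-17.51568637, 582.72866079, 848.01681713])}
```

View pics/scene0.png

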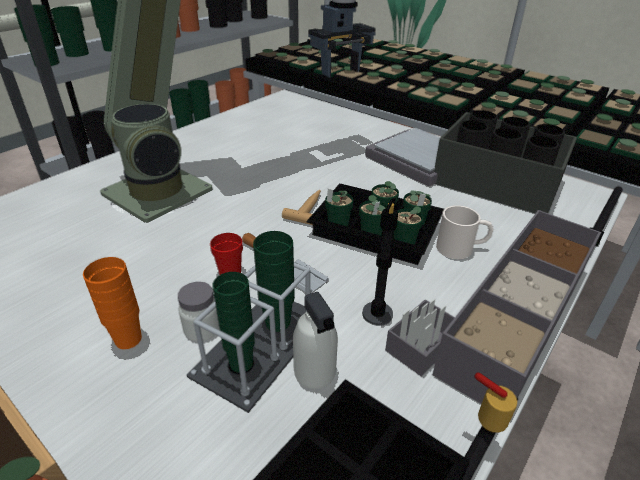

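View pics/top0.png

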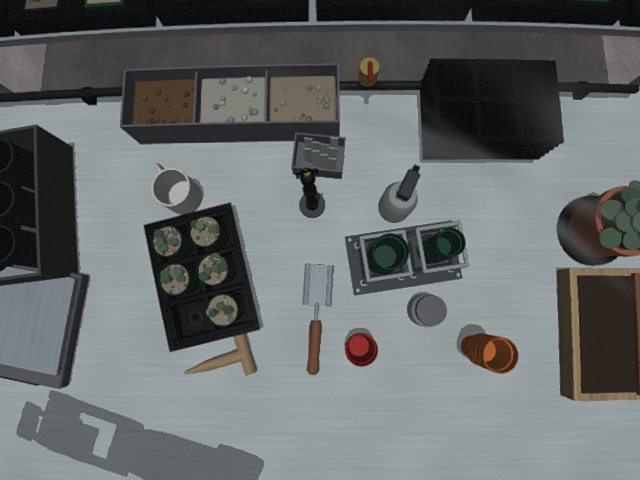

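The scene picture shows two green stacks in the magazine: one at (272,240), wide, and one at (233,290), narrower. The orange stack at (115,300) and red pot at (228,250) are look-alikes. The top view shows the tray at (205,275) with its empty cell at about (190,320), and the stacks at (386,252) and (443,243).

```bash
cat > h.py <<'E'
import numpy as np, cv2
from workcell import env,cams,spotter
def cal(n):
    c=cams.calibration(n); return c['camera_matrix'],c['k1'],cv2.Rodrigues(c['rvec'])[0],c['tvec'],c['rvec']
def proj(n,P):
    K,k,R,t,rv=cal(n)
    return cv2.projectPoints(np.atleast_2d(np.asarray(P,float)),rv,t,K,np.array([k,0,0,0.]))[0][:,0]
def unproj(n,uv,z):
    K,k,R,t,rv=cal(n)
    s=cv2.undistortPoints(np.atleast_2d(np.asarray(uv,float))[:,None],K,np.array([k,0,0,0.]))[:,0]
    d=np.c_[s,np.ones(len(s))]@R; c=-R.T@t
    return c+d*((z-c[2])/d[:,2])[:,None]
E
python3 - <<'E'
from h import *
for n in ("top","scene"):
    im=cv2.imread(f"pics/{n}0.png")
    for t in ("top_pot","stack","small_stack","tray","magazine","mist_riser","planted0","feed_jar","sprayer"):
        for m in spotter.masks_of(n,t)[:6]:
            r=m['region'];v,u=np.nonzero(r)
            print(n,t,round(m['confidence'],2),np.round(m['extent']),r.sum(),im[r].mean(0).round())
            if t in("top_pot","stack","small_stack","tray","magazine"): np.save(f"/tmp/{n}_{t}_{round(m['confidence']*100)}.npy",r)
for uv,z in (((386,252),188),((443,243),184),((190,320),3)): print(unproj("top",uv,z))
E
python3 - <<'E'
import cv2
a=cv2.imread('pics/scene0.png')[220:410,170:350];cv2.imwrite('pics/c1.png',cv2.resize(a,None,fx=3.1,fy=3.1,interpolation=2))
a=cv2.imread('pics/top0.png')[190:390,130:480];cv2.imwrite('pics/c2.png',cv2.resize(a,None,fx=2.2,fy=2.2,interpolation=2))
E
```

```text
top top_pot 0.97 [347. 334. 380. 367.] 914 [ 39.  39. 104.]
top top_pot 0.88 [370. 233. 408. 271.] 1132 [38. 46. 28.]
top top_pot 0.44 [300. 264. 335. 374.] 1932 [111. 113. 115.]
top stack 0.92 [461. 332. 518. 374.] 1707 [30. 53. 89.]
top stack 0.66 [365. 251. 387. 273.] 191 [24. 29. 18.]
top small_stack 0.66 [421. 231. 464. 265.] 1045 [30. 37. 22.]
top tray 0.68 [146. 204. 257. 349.] 6915 [25. 24. 24.]
top tray 0.23 [200. 255. 230. 288.] 821 [70. 82. 77.]
top magazine 0.75 [344. 221. 470. 299.] 4692 [85. 82. 77.]
top mist_riser 0.88 [295. 170. 325. 219.] 951 [41. 41. 40.]
top planted0 0.9 [191. 214. 226. 247.] 913 [68. 79. 77.]
top planted0 0.83 [158. 264. 198. 296.] 965 [62. 73. 68.]
top planted0 0.78 [153. 225. 190. 257.] 923 [60. 70. 64.]
top planted0 0.68 [206. 293. 242. 326.] 954 [71. 82. 80.]
top planted0 0.6 [199. 252. 235. 286.] 923 [65. 76. 71.]
top feed_jar 0.84 [409. 295. 446. 326.] 1086 [92. 88. 86.]
top sprayer 0.9 [376. 165. 420. 223.] 1463 [85. 84. 80.]
scene top_pot 0.84 [213. 232. 243. 275.] 1070 [ 23.  24. 112.]
scene stack 0.6 [ 84. 257. 144. 347.] 3587 [ 22.  66.
[... 163 characters left out ...]
] 3125 [12. 12. 11.]
scene magazine 0.68 [187. 263. 310. 412.] 7015 [87. 84. 80.]
scene mist_riser 0.6 [362. 200. 398. 328.] 1856 [28. 28. 28.]
scene planted0 0.94 [393. 207. 422. 244.] 815 [46. 60. 46.]
scene planted0 0.93 [326. 191. 353. 226.] 819 [47. 59. 44.]
scene planted0 0.84 [404. 190. 431. 223.] 467 [66. 79. 66.]
scene planted0 0.83 [371. 184. 399. 205.] 453 [62. 77. 64.]
scene planted0 0.8 [360. 196. 388. 234.] 729 [48. 62. 44.]
scene feed_jar 0.54 [326. 191. 352. 226.] 800 [48. 61. 46.]
scene sprayer 0.58 [294. 292. 340. 387.] 3352 [111. 113. 109.]
[[ 557.60649263 -133.97695702  188.        ]]
[[ 572.57579837 -230.88589149  184.        ]]
[[438.42405499 250.37959231   3.        ]]
```

View pics/c1.png

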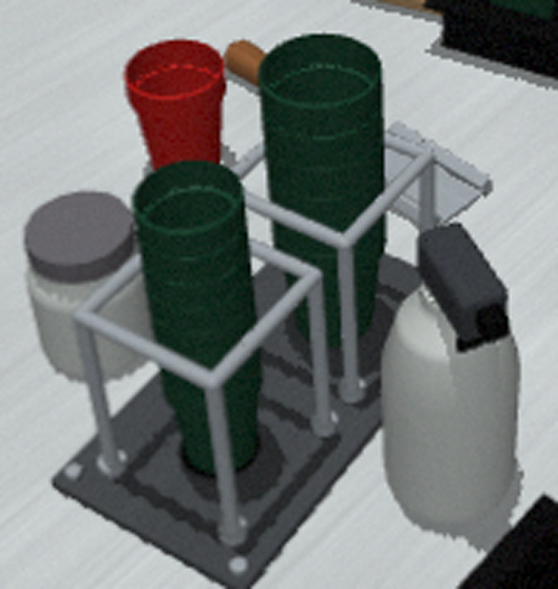

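View pics/c2.png

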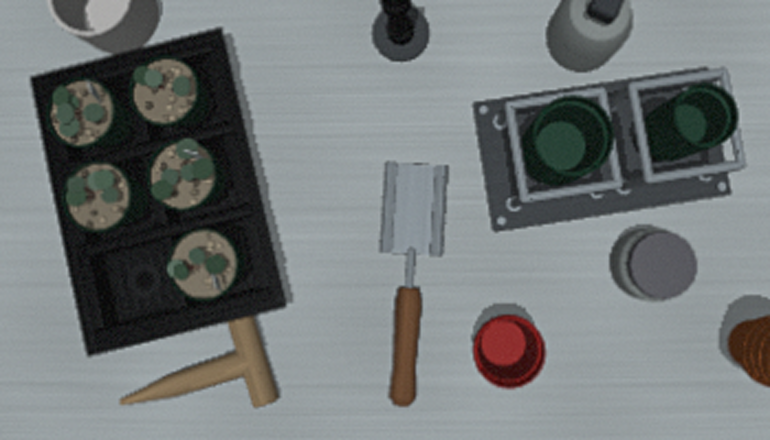

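```bash
cat > fit.py <<'E'
from h import *
from scipy.optimize import minimize
from glob import glob
def R2(a): return np.array([[np.cos(a),-np.sin(a)],[np.sin(a),np.cos(a)]])
def box(p,L,W,z):
    c=np.array([[1,1],[1,-1],[-1,-1],[-1,1]])*[L/2,W/2]@R2(p[2]).T+p[:2]
    return np.vstack([np.c_[c,np.full(4,zz)] for zz in z])
def iou(hull,mask,S=4):
    m=np.zeros((480*1,640),np.float32)
    big=np.zeros((480*S,640*S),np.uint8)
    cv2.fillPoly(big,[np.round((hull+.5)*S-.5).astype(np.int32)],255)
    m=cv2.resize(big,(640,480),interpolation=cv2.INTER_AREA)/255.
    return np.minimum(m,mask).sum()/np.maximum(m,mask).sum()
def hull(p): return cv2.convexHull(p.astype(np.float32))[:,0]
def hm(r):
    r=r.astype(np.uint8); n,l,s,_=cv2.connectedComponentsWithStats(r); r=(l==1+np.argmax(s[1:,4])).astype(np.uint8)
    c=max(cv2.findContours(r,0,2)[0],key=cv2.contourArea); h=cv2.convexHull(c); o=np.zeros((480,640),np.uint8); cv2.fillPoly(o,[h],1); return o
E
python3 - <<'E'
from fit import *
ld=lambda s: np.load(glob('/tmp/'+s+'*.npy')[0])
tm=hm(np.load('/tmp/top_tray_68.npy'))
best=None
for L,W,z,lab in((266,188,(0,41),'full'),(266,188,(38,41),'toprim'),(246,168,(0,41),'norim')):
  for a0 in (80,100):
    f=lambda q:-iou(hull(proj("top",box([q[0],q[1],np.radians(q[2])],L,W,z))),tm)
    r=minimize(f,[500,245,a0],method='Nelder-Mead',options=dict(initial_simplex=[[500,245,a0],[520,245,a0],[500,265,a0],[500,245,a0+8]],maxiter=150))
    print(lab,r.x.round(1),-r.fun)
# magazine plate
for n in("top",):
  mm=hm(ld('top_magazine'))
# rim circles
th=np.linspace(0,2*np.pi,60)
circ=lambda x,y,z,r:np.c_[x+r*np.cos(th),y+r*np.sin(th),np.full(60,z)]
pm=hm(np.load('/tmp/top_top_pot_88.npy'))
for zs in ((188,),(170,188)):
  f=lambda q:-iou(hull(proj("top",np.vstack([circ(q[0],q[1],z,31) for z in zs]))),pm)
  r=minimize(f,[557,-134],method='Nelder-Mead',options=dict(initial_simplex=[[557,-134],[565,-134],[557,-126]]))
  print('rim',zs,r.x.round(1),-r.fun)
pr=proj("scene",circ(*r.x,188,31));print(pr.min(0),pr.max(0))
E
```

```text
full [527.6 223.7  13.9] 0.9666294241576974
full [527.1 226.  193.9] 0.9660572395240269
toprim [528.1 221.5  13.9] 0.9867600706342486
toprim [528.  221.4  13.9] 0.9865252315566383
norim [523.1 224.1  12. ] 0.8597536738618814
norim [517.8 224.  193.1] 0.8600440568514439
rim (188,) [ 557.9 -140.4] 0.9472044937554618
rim (170, 188) [ 559.1 -141.3] 0.9680595225264065
[252.26693391 230.21260281] [292.57849655 254.42381931]
```

```bash
cat > ov.py <<'E'
from fit import *
import sys
th=np.linspace(0,2*np.pi,60)
circ=lambda x,y,z,r:np.c_[x+r*np.cos(th),y+r*np.sin(th),np.full(60,z)]
def draw(rim,tray,tag):
    T=np.array(tray[:2]);A=np.radians(tray[2])
    for n,reg,s in(("top",(120,190,480,390),2.2),("scene",(170,170,460,420),2.6)):
        im=cv2.resize(cv2.imread(f"pics/{n}0.png"),None,fx=s,fy=s,interpolation=2)
        def pl(P,c): cv2.polylines(im,[np.round((proj(n,P)+.5)*s-.5).astype(np.int32)],True,c,1)
        pl(circ(*rim,188,31),(0,0,255)); pl(circ(*rim,168,31),(0,128,255))
        pl(box([*T,A],266,188,(41,)),(255,255,0))
        for i in(-1,0,1):
            for j in(-.5,.5):
                c=R2(A)@[78*i,78*j]+T
                pl(box([*c,A],66,66,(41,)),(255,0,255))
                if (i,j)==(-1,.5): pl(box([*c,A],66,66,(3,)),(0,255,255)); print('gap',c.round(1))
                else: pl(circ(*c,83,31),(0,255,0))
        a,b,c,d=[int(v*s) for v in reg]; cv2.imwrite(f"pics/{tag}_{n}.png",im[b:d,a:c])
draw([float(v) for v in sys.argv[1:3]],[float(v) for v in sys.argv[3:6]],sys.argv[6])
E
python3 ov.py 558.5 -140.8 528 221.5 13.9 o1
```

```text
gap [442.9 240.6]
gap [442.9 240.6]
```

View pics/o1_top.png

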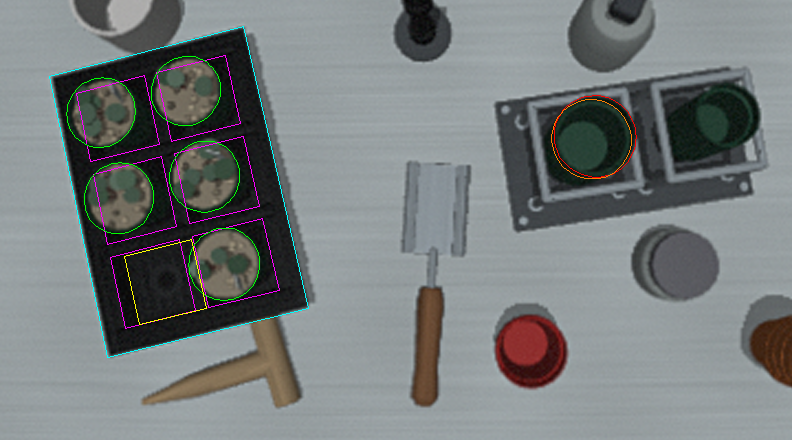

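View pics/o1_scene.png

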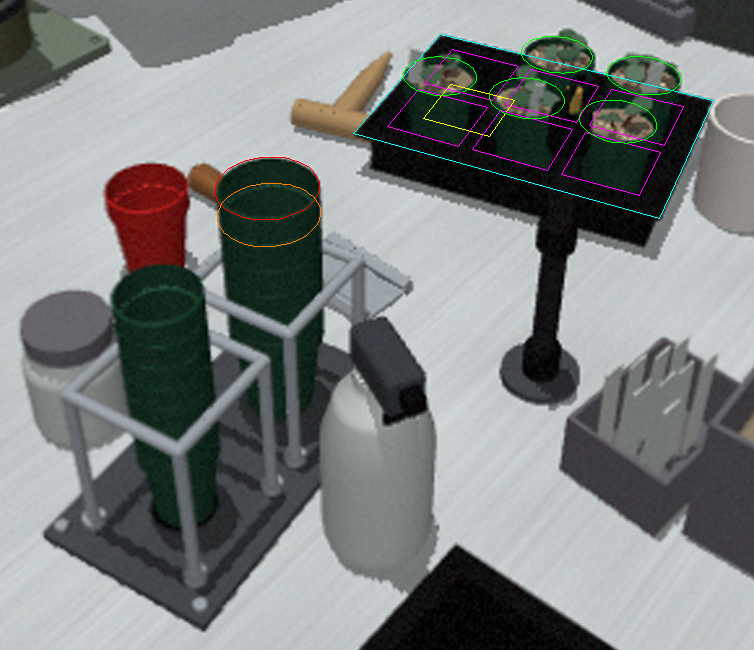

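```bash
python3 - <<'E'
from fit import *
from scipy.optimize import least_squares
th=np.linspace(0,2*np.pi,72,endpoint=False)
cir=lambda q,z=188,r=31:np.c_[q[0]+r*np.cos(th),q[1]+r*np.sin(th),np.full(72,z)]
# sharp-edge score: outside-minus-inside brightness across the rim outline in each view
for n in("top","scene"):
    g=cv2.cvtColor(cv2.imread(f"pics/{n}0.png"),6).astype(np.float32)
    def score(q):
        a=proj(n,cir(q,188,33.0));b=proj(n,cir(q,188,29.5))
        s=lambda p:cv2.remap(g,p[:,0].astype(np.float32)[None],p[:,1].astype(np.float32)[None],1)[0]
        o=np.clip(s(a)-s(b),-10,40)
        return o.sum()
    Q=[(score((x,y)),x,y) for x in np.arange(550,568,.5) for y in np.arange(-150,-130,.5)]
    Q.sort(reverse=True); print(n,np.round(Q[:6],1), np.mean(Q[:12],0).round(1))
# 2-view: back-project scene rim estimate
print(np.array(proj("scene",[[558.5,-140.8,188],[563.5,-140.8,188],[558.5,-135.8,188]])).round(2))
E
```

```text
Traceback (most recent call last):
  File "h.py", line 6, in proj
    K,k,R,t,rv=cal(n)
               ~~~^^^
  File "h.py", line 4, in cal
    c=cams.calibration(n); return c['camera_matrix'],c['k1'],cv2.Rodrigues(c['rvec'])[0],c['tvec'],c['rvec']
ValueError: time passes only in moves, steps and waits
```

```bash
sed -i 's/^def cal(n):/import functools\n@functools.lru_cache(None)\ndef cal(n):/' h.py; python3 - <<'E'
from fit import *
th=np.linspace(0,2*np.pi,72,endpoint=False)
cir=lambda q,z=188,r=31:np.c_[q[0]+r*np.cos(th),q[1]+r*np.sin(th),np.full(72,z)]
for n in("top","scene"):
    g=cv2.cvtColor(cv2.imread(f"pics/{n}0.png"),6).astype(np.float32)
    def score(q):
        a=proj(n,cir(q,188,33.0));b=proj(n,cir(q,188,29.5))
        s=lambda p:cv2.remap(g,p[:,0].astype(np.float32)[None],p[:,1].astype(np.float32)[None],1)[0]
        return np.clip(s(a)-s(b),-10,40).sum()
    Q=[(score((x,y)),x,y) for x in np.arange(550,568,.5) for y in np.arange(-150,-130,.5)]
    Q.sort(reverse=True); print(n,np.round(Q[:4],1), np.mean(Q[:12],0).round(1))
print(np.array(proj("scene",[[558.5,-140.8,188],[563.5,-140.8,188],[558.5,-135.8,188]])).round(2))
# magazine yaw
m=hm(np.load(glob('/tmp/top_magazine*')[0]))
f=lambda q:-iou(hull(proj("top",np.vstack([box([q[0],q[1],np.radians(q[2])],124,228,(0,8)),box([q[0],q[1],np.radians(q[2])],86,190,(124,))]))),m)
from scipy.optimize import minimize
r=minimize(f,[570,-190,10],method='Nelder-Mead',options=dict(initial_simplex=[[570,-190,10],[580,-190,10],[570,-180,10],[570,-190,16]]));print(r.x,r.fun)
q=r.x; R=R2(np.radians(q[2])); print([R@[0,s]+q[:2] for s in(52,-52)])
for nm in("scene","top"):
  pass
E
```

```text
top [[1416.3  558.5 -139. ]
 [1410.2  558.5 -138.5]
 [1392.9  558.  -139. ]
 [1388.5  558.  -138.5]] [1375.6  558.2 -139. ]
scene [[1740.4  561.5 -143.5]
 [1730.2  562.  -143. ]
 [1703.2  561.5 -143. ]
 [1702.6  562.5 -143. ]] [1698.9  561.2 -142.1]
[[272.42 241.59]
 [274.78 242.85]
 [274.65 240.11]]
[ 567.72204976 -192.98106208    8.89155098] -0.9588026629815004
[array([ 559.68468552, -141.60596329]), array([ 575.759414  , -244.35616088])]
```

```bash
python3 - <<'E'
from h import *
print('riser',unproj("top",(312,207),5),unproj("scene",(377,314),5))
s=env.state();print(s['time_s'],s['ee_pos'],s['ee_rot'],s['gripper_width'])
p=s['ee_pos'];a=np.radians(s['ee_rot'][2])
R=cv2.Rodrigues(np.array([0,0,a]))[0]@np.diag([1,-1,-1.])
print(R.T@(np.array([559.7,-140.8,240])-p))
E
```

```text
riser [[674.74954992  -4.65084566   5.        ]] [[682.86569554  -7.42562369   5.        ]]
1.0 [171.47261081 548.85908093 213.98677771] [1.79993129e+02 9.58194092e-05 1.62651845e+02] 91.20256513016751
[-576.20775018 -542.52629637  -26.01322229]
```

Request:
apply_moves --plan '[{"jaw": 0,"delta_pos": [-20,-19,-20],"spin": 0},{"jaw": 0,"delta_pos": [-60,-57,-45],"spin": 0},{"jaw": 0,"delta_pos": [-105,-99,-60],"spin": 0.1},{"jaw": 0,"delta_pos": [-150,-141,-60],"spin": 0.2},{"jaw": 0,"delta_pos": [-195,-184,-60],"spin": 0.3},{"jaw": 0,"delta_pos": [-240,-226,-60],"spin": 0.4},{"jaw": 0,"delta_pos": [-285,-268,-60],"spin": 0.5},{"jaw": 0,"delta_pos": [-320,-301,-60],"spin": 0.6}]' --squeeze 20

```text
time_s: 2.0
ee_pos: [387.9, 164.1, 274.3]
ee_rot: [179.9, 0.0, 128.0]
force: [0.4, 1.1, 0.2]
gripper_width: 91.3
```

```bash
cat > go.py <<'E'
from h import *
import sys
def go(t):
    s=env.state();p=s['ee_pos'];e=np.radians(s['ee_rot'])
    from scipy.spatial.transform import Rotation as Q
    R=Q.from_euler('xyz',e).as_matrix()
    print(round(s['time_s'],2),'pos',p.round(1),'rot',s['ee_rot'].round(2),'w',round(s['gripper_width'],1),'F',s['force'].round(1),'q',s['qpos'].round(0))
    print('delta',(R.T@(np.array(t[:3])-p)).round(1), 'spin',round(float(np.radians((s['ee_rot'][2]-t[3]+180)%360-180)),3))
go([float(v) for v in sys.argv[1:5]])
E
python3 go.py 559.7 -140.8 250 120
```

```text
2.0 pos [387.9 164.1 274.3] rot [1.7994e+02 2.0000e-02 1.2802e+02] w 91.3 F [0.4 1.1 0.2] q [ 21.   2. 101.  -0.  76. -17.]
delta [-346.   -52.5   24.4] spin 0.14
```

Request:
apply_moves --plan '[{"jaw": 0,"delta_pos": [-45,-7,0],"spin": 0},{"jaw": 0,"delta_pos": [-100,-15,0],"spin": 0.05},{"jaw": 0,"delta_pos": [-155,-23,5],"spin": 0.1},{"jaw": 0,"delta_pos": [-210,-32,10],"spin": 0.14},{"jaw": 0,"delta_pos": [-260,-39,15],"spin": 0.14},{"jaw": 0,"delta_pos": [-305,-46,24],"spin": 0.14},{"jaw": 0,"delta_pos": [-335,-51,24],"spin": 0.14},{"jaw": 0,"delta_pos": [-346,-52.5,24],"spin": 0.14}]'

```text
time_s: 3.0
ee_pos: [560.1, -142.2, 249.9]
ee_rot: [180.0, -0.0, 119.9]
force: [-0.5, 0.5, 0.4]
gripper_width: 91.2
```

```bash
python3 go.py 559.7 -140.8 172 120; python3 - <<'E'
from h import *
for n in("top","scene"): cv2.imwrite(f"pics/{n}1.png",cams.grab_frame(n)[:,:,::-1])
a=cv2.imread('pics/scene1.png')[120:420,150:450];cv2.imwrite('pics/c3.png',cv2.resize(a,None,fx=2,fy=2))
E
```

```text
3.0 pos [ 560.1 -142.2  249.9] rot [ 1.7996e+02 -2.0000e-02  1.1989e+02] w 91.2 F [-0.5  0.5  0.4] q [-15.  17.  86.   0.  77. -45.]
delta [ 1.4  0.3 77.9] spin -0.002
```

View pics/c3.png

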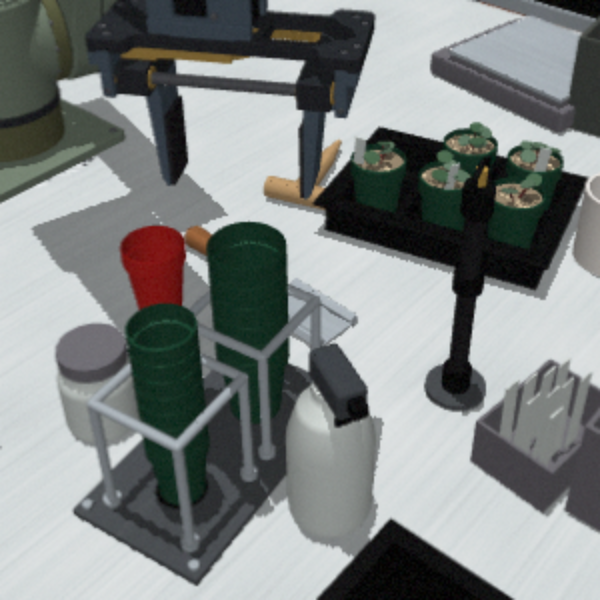

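The gripper stands above the wider green stack (rim at crop pixel (247,240)), fingertips at (173,182) and (310,193) on either side. The red pot (153,240) and the narrow stack (165,330) are not the one meant. I'll lower to the rim band.

Request:
apply_moves --plan '[{"jaw": 0,"delta_pos": [1.4,0.3,15],"spin": 0},{"jaw": 0,"delta_pos": [1.4,0.3,35],"spin": 0},{"jaw": 0,"delta_pos": [1.4,0.3,52],"spin": 0},{"jaw": 0,"delta_pos": [1.4,0.3,66],"spin": 0},{"jaw": 0,"delta_pos": [1.4,0.3,74],"spin": 0},{"jaw": 0,"delta_pos": [1.4,0.3,77],"spin": 0},{"jaw": 0,"delta_pos": [1.4,0.3,78],"spin": 0},{"jaw": 0,"delta_pos": [1.4,0.3,78],"spin": 0}]'

```text
time_s: 4.1
ee_pos: [559.8, -139.9, 172.6]
ee_rot: [179.9, 0.0, 119.9]
force: [-0.4, 0.3, 0.1]
gripper_width: 91.4
```

```bash
python3 go.py 559.7 -140.8 172 120; python3 - <<'E'
from h import *
for n in("top","scene"): cv2.imwrite(f"pics/{n}2.png",cams.grab_frame(n)[:,:,::-1])
a=cv2.imread('pics/scene2.png')[180:360,190:370];b=cv2.imread('pics/top2.png')[170:350,300:480];cv2.imwrite('pics/c4.png',cv2.resize(np.hstack([a,b]),None,fx=2.2,fy=2.2,interpolation=2))
E
```

```text
4.1 pos [ 559.8 -139.9  172.6] rot [1.7990e+02 2.0000e-02 1.1994e+02] w 91.4 F [-0.4  0.3  0.1] q [-15.  20.  93.   0.  67. -45.]
delta [-0.8 -0.5  0.6] spin -0.001
```

View pics/c4.png

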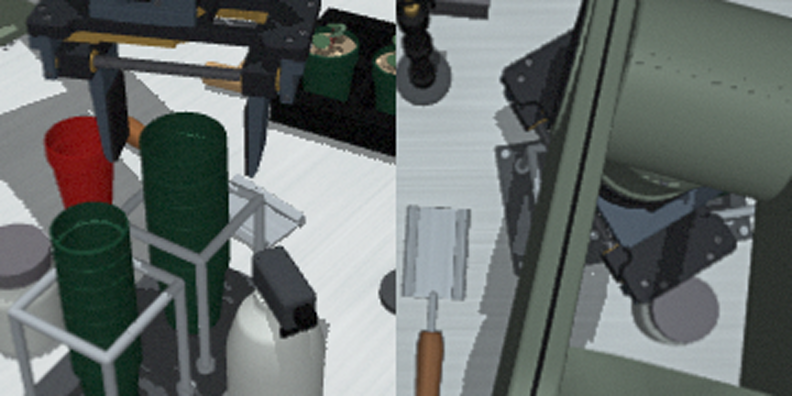

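Request:
apply_moves --plan '[{"jaw": 0.15,"delta_pos": [-0.5,-0.5,0.5],"spin": 0},{"jaw": 0.25,"delta_pos": [-0.5,-0.5,0.5],"spin": 0},{"jaw": 0.3,"delta_pos": [-0.5,-0.5,0.5],"spin": 0},{"jaw": 0.35,"delta_pos": [-0.5,-0.5,0.5],"spin": 0},{"jaw": 0.5,"delta_pos": [-0.5,-0.5,0.5],"spin": 0},{"jaw": 0.7,"delta_pos": [-0.5,-0.5,0.5],"spin": 0},{"jaw": 1,"delta_pos": [-0.5,-0.5,0.5],"spin": 0},{"jaw": 1,"delta_pos": [-0.5,-0.5,0.5],"spin": 0}]' --squeeze 20

```text
time_s: 5.2
ee_pos: [559.5, -140.6, 172.1]
ee_rot: [179.9, 0.0, 119.9]
force: [-0.5, -0.9, 0.8]
gripper_width: 61.9
```

```bash
python3 go.py 559.7 -140.8 172 120; python3 - <<'E'
from h import *
print(env.state()['torque'])
for n in("scene",): cv2.imwrite(f"pics/{n}3.png",cams.grab_frame(n)[:,:,::-1])
a=cv2.imread('pics/scene3.png')[180:360,190:370];cv2.imwrite('pics/c5.png',cv2.resize(a,None,fx=3.2,fy=3.2,interpolation=2))
E
```

```text
5.2 pos [ 559.5 -140.6  172.1] rot [1.7991e+02 3.0000e-02 1.1994e+02] w 61.9 F [-0.5 -0.9  0.8] q [-15.  20.  93.   0.  67. -45.]
delta [-0.3  0.   0.1] spin -0.001
[-0.12821543  0.20779213  0.01933719]
```

View pics/c5.png

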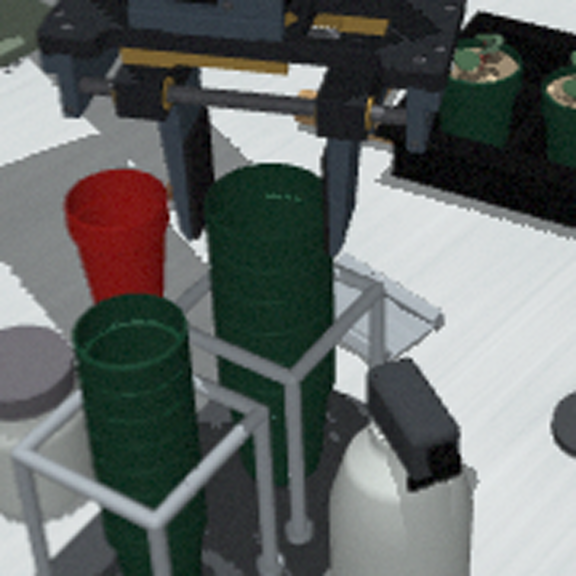

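Grip at 61.9 mm matches the 62 mm rim, with the fingertips inside the top band. Next is the twist, then the twisting lift.

Request:
apply_moves --plan '[{"jaw": 1,"delta_pos": [0,0,0],"spin": 0.1},{"jaw": 1,"delta_pos": [0,0,0],"spin": 0.24},{"jaw": 1,"delta_pos": [0,0,0],"spin": 0.38},{"jaw": 1,"delta_pos": [0,0,0],"spin": 0.52},{"jaw": 1,"delta_pos": [0,0,-2],"spin": 0.66},{"jaw": 1,"delta_pos": [0,0,-5],"spin": 0.8},{"jaw": 1,"delta_pos": [0,0,-9],"spin": 0.94},{"jaw": 1,"delta_pos": [0,0,-14],"spin": 1.08}]'

```text
time_s: 6.25
ee_pos: [559.3, -140.4, 185.9]
ee_rot: [180.0, -0.1, 57.8]
force: [0.2, -0.6, 0.0]
gripper_width: 61.2
```

```bash
python3 go.py 559.7 -140.8 272 120; python3 - <<'E'
from h import *
print(env.state()['torque'])
for n in("scene",): cv2.imwrite(f"pics/{n}4.png",cams.grab_frame(n)[:,:,::-1])
a=cv2.imread('pics/scene4.png')[180:360,190:370];cv2.imwrite('pics/c6.png',cv2.resize(a,None,fx=3.2,fy=3.2,interpolation=2))
E
```

```text
6.25 pos [ 559.3 -140.4  185.9] rot [ 1.7998e+02 -7.0000e-02  5.7790e+01] w 61.2 F [ 0.2 -0.6  0. ] q [-15.  20.  92.   0.  68.  17.]
delta [ -0.    0.6 -86.1] spin -1.086
[-0.0955146   0.10665669  0.05268451]
```

View pics/c6.png

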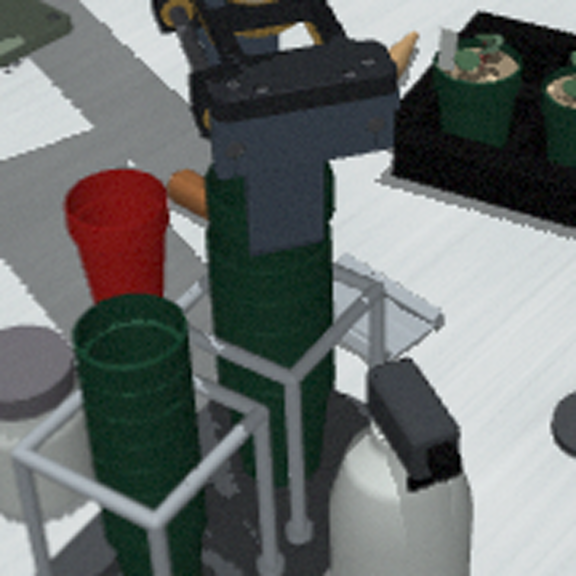

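The picture shows the top band raised at (270,200), with a narrow gap under it, and the column below still seated. I'll continue up.

Request:
apply_moves --plan '[{"jaw": 1,"delta_pos": [0,0,-6],"spin": 0.08},{"jaw": 1,"delta_pos": [0,0,-16],"spin": 0.14},{"jaw": 1,"delta_pos": [0,0,-30],"spin": 0.16},{"jaw": 1,"delta_pos": [0,0,-46],"spin": 0.16},{"jaw": 1,"delta_pos": [0,0,-62],"spin": 0.16},{"jaw": 1,"delta_pos": [0,0,-78],"spin": 0.16},{"jaw": 1,"delta_pos": [0,0,-92],"spin": 0.16},{"jaw": 1,"delta_pos": [0,0,-98],"spin": 0.16}]'

```text
time_s: 7.3
ee_pos: [559.9, -140.7, 285.9]
ee_rot: [179.8, -0.2, 48.5]
force: [-0.9, 0.3, 0.8]
gripper_width: 61.8
```

```bash
python3 go.py 442.9 240.6 285 58.9; python3 - <<'E'
from h import *
for n in("scene",): cv2.imwrite(f"pics/{n}5.png",cams.grab_frame(n)[:,:,::-1])
a=cv2.imread('pics/scene5.png')[100:350,170:420];cv2.imwrite('pics/c7.png',cv2.resize(a,None,fx=2.3,fy=2.3,interpolation=2))
E
```

```text
7.3 pos [ 559.9 -140.7  285.9] rot [ 1.7983e+02 -1.5000e-01  4.8470e+01] w 61.8 F [-0.9  0.3  0.8] q [-15.  16.  82.   0.  81.  26.]
delta [ 207.8 -340.4    0.5] spin -0.182
```

View pics/c7.png

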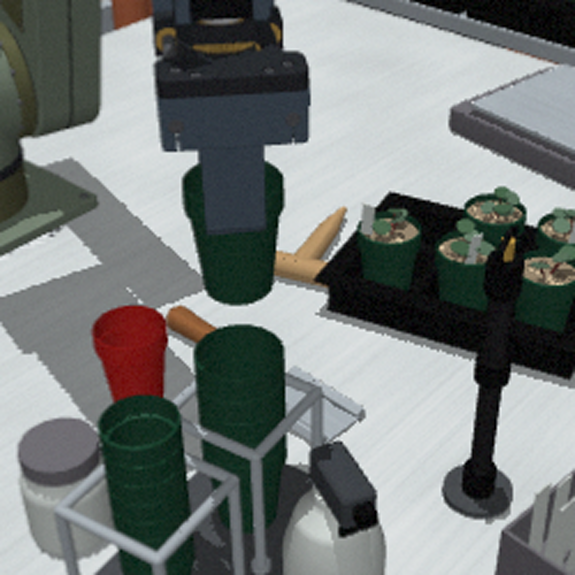

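Only one pot came away. It hangs upright at (235,240), and the remaining column is seated at (240,420). Carrying it across to the tray.

Request:
apply_moves --plan '[{"jaw": 1,"delta_pos": [15,-24,0],"spin": 0},{"jaw": 1,"delta_pos": [40,-65,0],"spin": -0.05},{"jaw": 1,"delta_pos": [65,-107,0],"spin": -0.1},{"jaw": 1,"delta_pos": [92,-150,0],"spin": -0.15},{"jaw": 1,"delta_pos": [118,-193,0],"spin": -0.18},{"jaw": 1,"delta_pos": [144,-236,0],"spin": -0.18},{"jaw": 1,"delta_pos": [168,-275,0],"spin": -0.18},{"jaw": 1,"delta_pos": [185,-303,0],"spin": -0.18}]'

```text
time_s: 8.35
ee_pos: [454.8, 200.3, 285.2]
ee_rot: [179.8, -0.1, 58.9]
force: [0.7, 0.7, -1.3]
gripper_width: 61.6
```

```bash
python3 go.py 442.9 240.6 195 58.9
```

```text
8.35 pos [454.8 200.3 285.2] rot [ 1.7982e+02 -9.0000e-02  5.8860e+01] w 61.6 F [ 0.7  0.7 -1.3] q [23.  9. 92. -0. 79. 54.]
delta [ 28.2 -31.3  90.2] spin -0.001
```

Request:
apply_moves --plan '[{"jaw": 1,"delta_pos": [12,-13,5],"spin": 0},{"jaw": 1,"delta_pos": [22,-25,20],"spin": 0},{"jaw": 1,"delta_pos": [28,-31,40],"spin": 0},{"jaw": 1,"delta_pos": [28,-31,60],"spin": 0},{"jaw": 1,"delta_pos": [28,-31.5,78],"spin": 0},{"jaw": 1,"delta_pos": [28,-31.5,88],"spin": 0},{"jaw": 1,"delta_pos": [28,-31.5,90],"spin": 0},{"jaw": 1,"delta_pos": [28,-31.5,90],"spin": 0}]'

```text
time_s: 9.35
ee_pos: [442.9, 240.6, 195.4]
ee_rot: [179.8, -0.1, 58.8]
force: [0.2, 0.3, -0.3]
gripper_width: 61.8
```

```bash
python3 go.py 442.9 240.6 195 58.9; python3 - <<'E'
from h import *
for n in("top","scene"): cv2.imwrite(f"pics/{n}6.png",cams.grab_frame(n)[:,:,::-1])
s=env.state();p=s['ee_pos']
im=cv2.resize(cv2.imread('pics/scene6.png'),None,fx=3,fy=3,interpolation=2)
th=np.linspace(0,2*np.pi,60)
for z,r,c in((p[2]-64,22,(0,0,255)),(p[2]+16,31,(0,255,255))):
    P=np.c_[p[0]+r*np.cos(th),p[1]+r*np.sin(th),np.full(60,z)]
    cv2.polylines(im,[np.round(proj("scene",P)*3+1).astype(np.int32)],True,c,1)
cv2.imwrite('pics/c8.png',im[240:800,780:1400])
cv2.imwrite('pics/c9.png',cv2.resize(cv2.imread('pics/top6.png')[180:400,100:320],None,fx=2.6,fy=2.6,interpolation=2))
E
```

```text
9.35 pos [442.9 240.6 195.4] rot [ 1.798e+02 -1.200e-01  5.884e+01] w 61.8 F [ 0.2  0.3 -0.3] q [ 27.  13. 101.  -0.  67.  58.]
delta [ 0.  -0.1  0.4] spin -0.001
```

View pics/c8.png

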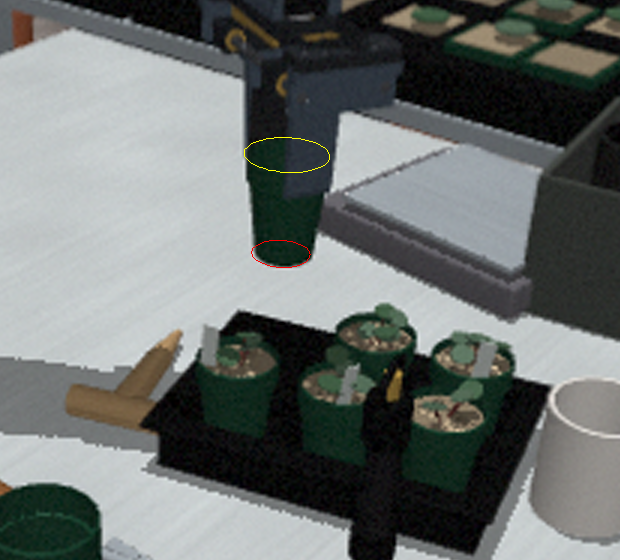

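View pics/c9.png

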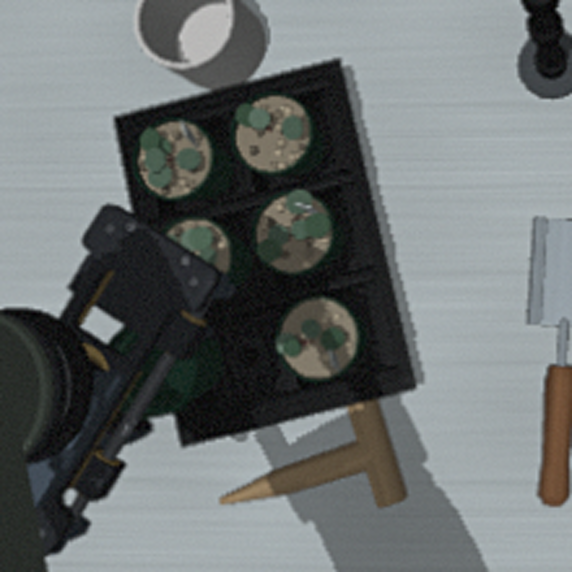

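The pot hangs upright: foot at (282,255), matching the predicted outline within about 1 px. It sits over the empty cell with the jaws along the diagonal. Lowering.

Request:
apply_moves --plan '[{"jaw": 1,"delta_pos": [0,0,10],"spin": 0},{"jaw": 1,"delta_pos": [0,0,28],"spin": 0},{"jaw": 1,"delta_pos": [0,0,46],"spin": 0},{"jaw": 1,"delta_pos": [0,0,64],"spin": 0},{"jaw": 1,"delta_pos": [0,0,80],"spin": 0},{"jaw": 1,"delta_pos": [0,0,94],"spin": 0},{"jaw": 1,"delta_pos": [0,0,102],"spin": 0},{"jaw": 1,"delta_pos": [0,0,106],"spin": 0}]'

```text
time_s: 10.45
ee_pos: [443.6, 240.7, 89.4]
ee_rot: [179.8, -0.1, 58.8]
force: [-0.1, 0.3, 0.1]
gripper_width: 61.5
```

```bash
python3 go.py 442.9 240.6 67 58.9; python3 - <<'E'
from h import *
for n in("top","scene"): cv2.imwrite(f"pics/{n}7.png",cams.grab_frame(n)[:,:,::-1])
a=cv2.resize(cv2.imread('pics/scene7.png')[120:300,270:470],None,fx=2,fy=2,interpolation=2)
b=cv2.resize(cv2.imread('pics/top7.png')[190:370,100:300],None,fx=2,fy=2,interpolation=2)
cv2.imwrite('pics/c10.png',np.hstack([a,b]))
E
```

```text
10.45 pos [443.6 240.7  89.4] rot [ 1.7978e+02 -1.5000e-01  5.8850e+01] w 61.5 F [-0.1  0.3  0.1] q [ 27.  19. 109.  -0.  52.  58.]
delta [-0.5 -0.6 22.4] spin -0.001
```

View pics/c10.png

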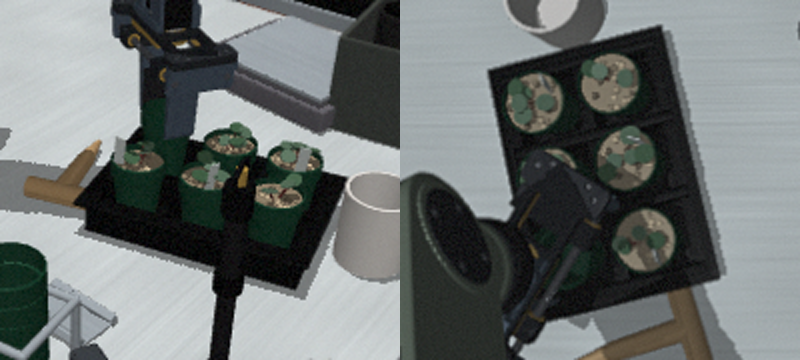

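No contact so far, and the neighbours haven't moved. I'll go down to the floor slowly.

Request:
apply_moves --plan '[{"jaw": 1,"delta_pos": [0,0,5],"spin": 0},{"jaw": 1,"delta_pos": [-0.5,-0.5,10],"spin": 0},{"jaw": 1,"delta_pos": [-0.5,-0.5,14],"spin": 0},{"jaw": 1,"delta_pos": [-0.5,-0.5,17],"spin": 0},{"jaw": 1,"delta_pos": [-0.5,-0.5,19],"spin": 0},{"jaw": 1,"delta_pos": [-0.5,-0.5,20],"spin": 0},{"jaw": 1,"delta_pos": [-0.5,-0.5,20.5],"spin": 0},{"jaw": 1,"delta_pos": [-0.5,-0.5,20.5],"spin": 0}]'

```text
time_s: 11.55
ee_pos: [443.1, 240.6, 69.2]
ee_rot: [179.8, -0.2, 58.8]
force: [0.3, -0.0, 0.2]
gripper_width: 61.8
```

```bash
python3 go.py 442.9 240.6 67 58.9
```

```text
11.55 pos [443.1 240.6  69.2] rot [ 1.7978e+02 -1.6000e-01  5.8850e+01] w 61.8 F [ 0.3 -0.   0.2] q [ 27.  20. 111.  -0.  49.  59.]
delta [-0.1 -0.2  2.2] spin -0.001
```

Request:
apply_moves --plan '[{"jaw": 1,"delta_pos": [0,0,0.5],"spin": 0},{"jaw": 1,"delta_pos": [0,0,1],"spin": 0},{"jaw": 1,"delta_pos": [0,0,1.5],"spin": 0},{"jaw": 1,"delta_pos": [0,0,2],"spin": 0},{"jaw": 1,"delta_pos": [0,0,2.5],"spin": 0},{"jaw": 1,"delta_pos": [0,0,2.5],"spin": 0},{"jaw": 1,"delta_pos": [0,0,2.5],"spin": 0},{"jaw": 1,"delta_pos": [0,0,2.5],"spin": 0}]'

```text
time_s: 12.55
ee_pos: [443.2, 240.8, 67.0]
ee_rot: [179.8, -0.2, 58.8]
force: [-1.1, 1.0, 4.9]
gripper_width: 61.4
```

```bash
python3 go.py 442.9 240.6 67 58.9
```

```text
12.55 pos [443.2 240.8  67. ] rot [179.77  -0.19  58.84] w 61.4 F [-1.1  1.   4.9] q [ 27.  20. 111.  -0.  49.  59.]
delta [-0.3 -0.2  0. ] spin -0.001
```

A 4.9 N upward reaction at TCP z = 67 is exactly the expected floor height. I'll open partway (to about 77 mm) and raise.

Request:
apply_moves --plan '[{"jaw": 0.3,"delta_pos": [0,0,0],"spin": 0},{"jaw": 0.25,"delta_pos": [0,0,0],"spin": 0},{"jaw": 0.18,"delta_pos": [0,0,0],"spin": 0},{"jaw": 0.16,"delta_pos": [0,0,0],"spin": 0},{"jaw": 0.16,"delta_pos": [0,0,0],"spin": 0},{"jaw": 0.16,"delta_pos": [0,0,0],"spin": 0},{"jaw": 0.16,"delta_pos": [0,0,0],"spin": 0},{"jaw": 0.16,"delta_pos": [0,0,0],"spin": 0}]'

```text
time_s: 13.55
ee_pos: [443.2, 240.8, 67.0]
ee_rot: [179.8, -0.2, 58.8]
force: [0.2, -0.2, -0.6]
gripper_width: 76.9
```

```bash
python3 go.py 442.9 240.6 67 58.9; python3 - <<'E'
from h import *
for n in("top","scene"): cv2.imwrite(f"pics/{n}8.png",cams.grab_frame(n)[:,:,::-1])
a=cv2.resize(cv2.imread('pics/scene8.png')[120:300,270:470],None,fx=2,fy=2,interpolation=2)
b=cv2.resize(cv2.imread('pics/top8.png')[190:370,100:300],None,fx=2,fy=2,interpolation=2)
cv2.imwrite('pics/c11.png',np.hstack([a,b]))
E
```

```text
13.55 pos [443.2 240.8  67. ] rot [179.77  -0.19  58.85] w 76.9 F [ 0.2 -0.2 -0.6] q [ 27.  20. 111.  -0.  49.  59.]
delta [-0.3 -0.1  0. ] spin -0.001
```

View pics/c11.png

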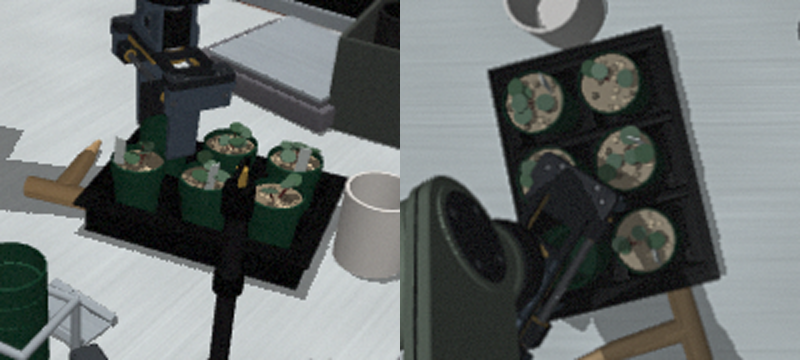

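Released, with no residual force. Raising straight up.

Request:
apply_moves --plan '[{"jaw": 0.16,"delta_pos": [0,0,-5],"spin": 0},{"jaw": 0.16,"delta_pos": [0,0,-15],"spin": 0},{"jaw": 0.16,"delta_pos": [0,0,-35],"spin": 0},{"jaw": 0.16,"delta_pos": [0,0,-60],"spin": 0},{"jaw": 0.16,"delta_pos": [0,0,-90],"spin": 0},{"jaw": 0.16,"delta_pos": [0,0,-120],"spin": 0},{"jaw": 0.16,"delta_pos": [0,0,-145],"spin": 0},{"jaw": 0.16,"delta_pos": [0,0,-150],"spin": 0}]'

```text
time_s: 14.65
ee_pos: [443.3, 241.1, 219.3]
ee_rot: [179.6, -0.4, 58.8]
force: [0.4, 0.1, 0.0]
gripper_width: 76.4
```

Request:
apply_moves --plan '[{"jaw": 0.16,"delta_pos": [0,10,0],"spin": 0},{"jaw": 0.16,"delta_pos": [-10,40,0],"spin": 0},{"jaw": 0.16,"delta_pos": [-30,70,0],"spin": 0},{"jaw": 0.16,"delta_pos": [-60,100,0],"spin": 0},{"jaw": 0.16,"delta_pos": [-90,120,0],"spin": 0},{"jaw": 0.16,"delta_pos": [-110,130,0],"spin": 0},{"jaw": 0.16,"delta_pos": [-120,135,0],"spin": 0},{"jaw": 0.16,"delta_pos": [-120,135,0],"spin": 0}]'

```text
time_s: 15.65
ee_pos: [496.6, 68.2, 218.7]
ee_rot: [179.7, -0.4, 58.8]
force: [0.1, -0.3, 0.1]
gripper_width: 76.7
```

```bash
python3 go.py 442.9 240.6 67 58.9; python3 - <<'E'
from h import *
for n in("top","scene"): cv2.imwrite(f"pics/{n}9.png",cams.grab_frame(n)[:,:,::-1])
th=np.linspace(0,2*np.pi,60); o=[]
for n,(x,y) in(("scene",(230,140)),("top",(130,185))):
    im=cv2.resize(cv2.imread(f'pics/{n}9.png'),None,fx=2,fy=2,interpolation=2)
    P=np.c_[442.9+31*np.cos(th),240.6+31*np.sin(th),np.full(60,83)]
    cv2.polylines(im,[np.round(proj(n,P)*2+.5).astype(np.int32)],True,(0,255,255),1)
    o.append(im[2*y:2*y+400,2*x:2*x+400])
cv2.imwrite('pics/c12.png',np.hstack(o))
E
```

```text
15.65 pos [496.6  68.2 218.7] rot [179.69  -0.39  58.78] w 76.7 F [ 0.1 -0.3  0.1] q [ 6. 11. 99.  0. 69. 38.]
delta [ 118.6 -136.2  151.8] spin -0.002
```

View pics/c12.png

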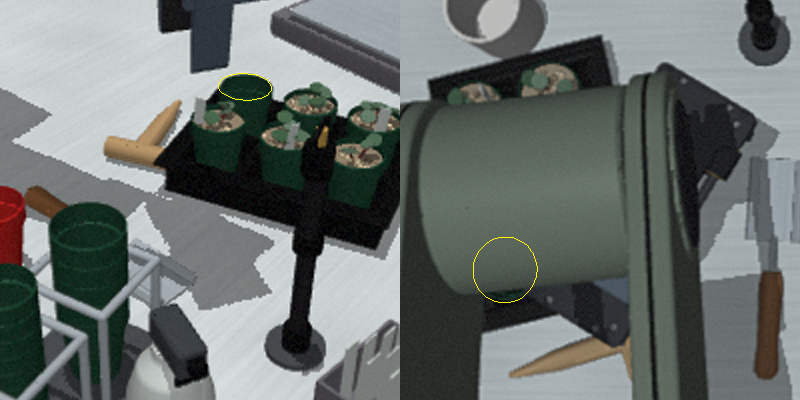

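View pics/scene9.png

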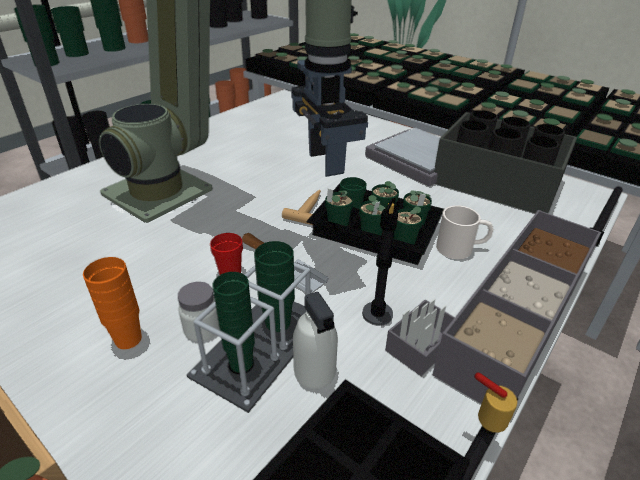

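View pics/top9.png

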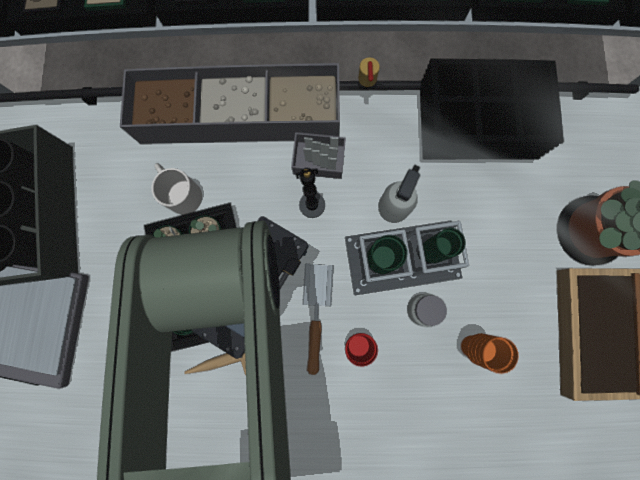

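Request:
apply_moves --plan '[{"jaw": 0.16,"delta_pos": [-15,-2,-10],"spin": 0},{"jaw": 0.16,"delta_pos": [-45,-6,-20],"spin": 0},{"jaw": 0.16,"delta_pos": [-75,-10,-30],"spin": 0},{"jaw": 0.16,"delta_pos": [-105,-14,-30],"spin": 0},{"jaw": 0.16,"delta_pos": [-125,-17,-30],"spin": 0},{"jaw": 0.16,"delta_pos": [-130,-17,-30],"spin": 0},{"jaw": 0.16,"delta_pos": [-130,-17,-30],"spin": 0},{"jaw": 0.16,"delta_pos": [-130,-17,-30],"spin": 0}]'

```text
time_s: 16.75
ee_pos: [415.2, -33.0, 248.0]
ee_rot: [179.7, -0.4, 58.9]
force: [-0.1, 0.1, 0.9]
gripper_width: 76.1
```

```bash
python3 - <<'E'
from h import *
cv2.imwrite("pics/top10.png",cams.grab_frame("top")[:,:,::-1])
for m in spotter.masks_of("top","top_pot"): print(m['confidence'],m['extent'])
th=np.linspace(0,2*np.pi,60)
im=cv2.resize(cv2.imread('pics/top10.png'),None,fx=3,fy=3,interpolation=2)
for z,r in((83,31),(3,22)):
  P=np.c_[442.9+r*np.cos(th),240.6+r*np.sin(th),np.full(60,z)]
  cv2.polylines(im,[np.round(proj("top",P)*3+1).astype(np.int32)],True,(0,255,255),1)
cv2.imwrite('pics/c13.png',im[540:1130,360:1060])
E
```

```text
0.88 [165.9, 304.0, 208.0, 335.4]
0.65 [200.3, 254.0, 233.1, 286.1]
```

View pics/c13.png

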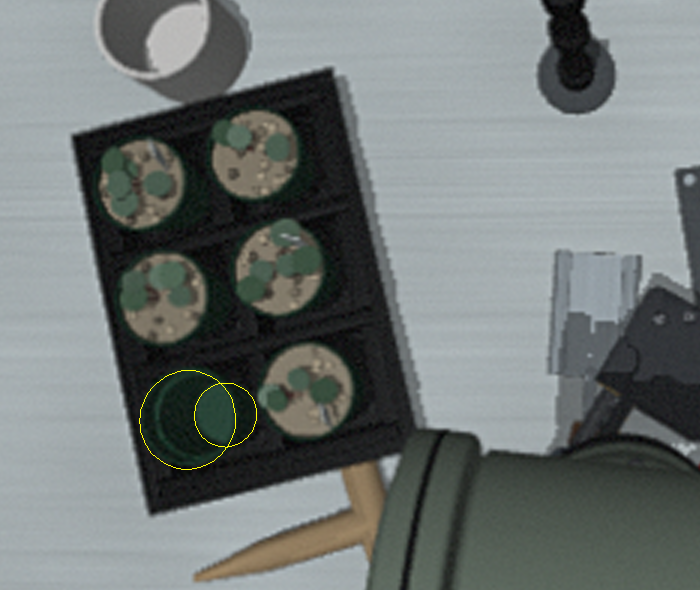

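The pot stands upright in the empty cell. Its rim (187,420) and inner floor (225,415) match the predicted circles, and the neighbours are unmoved. I'm handing in.

```bash
python3 -c "
from workcell import env
print(env.job_done()); print(env.state()['time_s'])"
```

```text
the job is handed in; nothing more can be done
None
the job is handed in; nothing more can be done
```

The top pot of the larger green stack now stands in the tray's empty cell, and I handed the job in at about 17 s of the 48 s allowed. The hand-in reports no verdict, so what follows rests on my own checks.

**What I did:** I gripped only the rim band at 20 N (opening 61.9 mm against the 62 mm rim) and turned it about 30° in place. I kept turning, to about 62°, over the first 14 mm of lift. I lowered it with the jaws along the cell's diagonal, felt about 5 N from the floor at the expected height, then opened partway and backed off.

**Last checks:**
- **Placed pot:** its rim in both views, and its foot in the top view, match the predicted position at the cell's centre to within about 1–2 px, so it looks upright.
- **Everything else:** by eye, the rest of the stack, the small-pot stack, the planted pots and the loose items look unmoved.
- **Touching:** the gripper is clear of everything, with the force reading at noise level (0.9 N or less).

**Disagreements:** the two cameras placed the stack's rim about 3–4 mm apart, so I used a point between them. After the twist, the detector also labelled one planted pot as the top pot at lower confidence, which I ignored.

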